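# Tuck the closing panel under the lapped cover and hold it flat

### The job

Pick up the loose panel by its rib, lay it between the two side rails on the instrument case's deck and slide its front edge fully home under the overlapping sheet-metal cover, without lifting the cover. Press the panel down flat on the deck against its sprung contact bar and finish while still holding it pressed there, as if for someone to drive the screws. Leave the other things on the bench alone.

Things in the scene. Friction and masses are not known exactly. Their poses are not given: they have to be found in the camera images.
- case: Grey instrument case, fixed; place and yaw vary. 280 (x) x 220 (y) mm, deck (flat top) 60 mm above the bench. Origin: centre of the underside; +x away from the robot, z up. Deck clear from x = -140 to +32 mm, where an 8 mm high ledge (the panel's stop) begins; the cover lies on it. Side rails on the deck: 6 mm high, inner faces at y = +-90 mm, x = -133 to 32 mm.
- seat (a point): The middle of the foot of the ledge, on the deck: case x = 32 mm, y = 0, z = 60 mm, axes as the case. The middle of the panel's front edge belongs here when the panel is home.
- lip (a point): On the cover: middle of the underside of the flat sheet at its robot-side edge, at case x = 0, z = 68 mm when shut: 32 mm of sheet overhangs the deck with an 8 mm gap. A stiff upturned hem runs 11 mm further towards the robot, rising about 5 mm, so the mouth is some 12 mm high.
- cover (a joint): Angle of the cover, a steel sheet 130 (x) x 200 (y) x 3 mm, 0.22 kg, hinged across the case's far end (case x = 132 mm). 0 = lying shut on the ledge, grows as it is lifted (rad; 0.06 is about 8 mm at the lip). It swings freely and falls shut by its weight.
- contact_bar (a joint): Travel (m) of the sprung brass contact bar in the deck, 12 (case x) x 120 (case y) mm, centred at case x = -46 mm, y = 0. 0 = standing 5 mm proud of the deck, 0.005 = level with it. It begins to move at about 4 N, takes 10 N fully down, and lifts an unheld panel.
- panel: Loose aluminium panel flat on the bench, left or right of the case: sheet 100 (x) x 150 (y) x 4 mm, about 0.19 kg. Origin: centre of the sheet's underside; z up, +x to the front edge (to be tucked). Upright rib to grip: 12 mm thick in x, 70 mm long in y, centred at x = -28, y = 0, its top 40 mm above the underside; over the contact bar when home.
- panel_edge (a point): Middle of the panel's front edge, on its underside: 50 mm from the panel's origin along its +x (axes as the panel).
- bin: Bystander: orange parts bin, 100 x 130 x 50 mm, on the other side of the case from the panel; origin at the centre of its underside.
- spool: Bystander: grey spool, 60 mm across, 40 mm high, standing on the bench left of and beyond the case; origin at the centre of its underside.
- wrench: Bystander: steel wrench lying on the bench right of and beyond the case.
Things that resemble listed ones, but are neither listed nor needed, are in the scene too. There is more than one size of the panel; the one meant has the size given above.

How it is judged:
By the outcome, as a careful person would: the job done as asked, in the order asked, and still so for the second after the job is handed in, while the arm keeps its last pose, push and grip.
It also fails if it takes over 38 s, if anything falls off the work surface, if the arm or the gripper's body presses on something with over 40 N, if the wrist force passes 120 N, or if a joint passes its speed limit or range.

### The arm

A 6-joint arm with a two-finger parallel gripper is mounted at the origin on the work surface. World frame = base frame: x ahead of the robot, y to its left, z up, the work surface at z = 0. Lengths are in m, angles in rad, forces in N, time in s.
With the tool pointing down it reaches from about 0.4 to 0.825 m from the base axis. Payload 7 kg.
Tool frame: the origin (TCP) lies at the centre of the arm's flange, where the gripper is bolted on; the fingertips stand 178 mm ahead of it and the grasp point (between the pads) lies 159 mm ahead of it; x points along the fingers, y is the direction in which the jaws open and shut, and the axes are right-handed (so a half turn about x gives the same grasp; the last joint's range is limited). The gripper opens to 88 mm and grips with 3 to 60 N. Pads are 19 mm wide; open, the fingers measure 130 mm over their backs; the gripper's body (78 mm by 193 mm) begins 47 mm behind the grasp point.
Start: joints at [1.475, 0.359, 0.012, 0, -1.224, -0.288], TCP at [0.253, 0.626, 0.405] pointing down, gripper open.
Joint ranges: [-3.07, 3.07], [-1.43, 2.12], [-1.02, 1.25], [-3.03, 1.67], [-3.05, -0], [-3.03, 3.03]. Speed limits (rad/s): [2.39, 2.39, 3.01, 3.14, 3.14, 3.14].

### API

Orientations are given as [roll, pitch, yaw] about the fixed x, y, z axes, in that order (R = Rz(yaw) Ry(pitch) Rx(roll)).
In Python, from station import status, viewer, arm gives the robot as it stands. The module is installed in compiled form; this text tells all that it offers.
- The arm moves only by the tool apply_moves, never from a script. Its argument "commands" is a list of rows, each an object of numbers: "dx", "dy", "dz": the shift along the world's x, y, z in mm; "spin": the turn about the world's z in degrees; "hand": the closure, from 0 (fully open) to 1 (shut). A call has exactly 5 rows; each row shifts and turns the commanded pose from where the row before left it; what a row does not reach is not made up. A row lasts 1/8 s, in which the tool goes at most 62.5 mm and 10.7 degrees, less where a joint would pass 70% of its speed; a pose out of reach is approached as far as the arm can. A call is refused whole if a number of a shift passes 62.5 or a number of a turn 10.7, either way. A call with a gripper value outside its range is refused whole. The fingers move at their own pace and stop on an object; "grip_force" is the grip in N (left out, the last holds). Time passes only in rows, so rows that do not move let the fingers close, or fill a call up. It gives the time, the measured TCP pose, the force and the opening at its end, in the units of the state.
- status.get_state(): the state, without advancing time (a new reading comes with each control period).
- viewer.grab_frame(name): name is "side" or "top" or "wrist"; returns the picture (384x512x3 uint8, red, green, blue); there is no depth.
- viewer.camera_info(name): a dict with "fx", "fy", "cx", "cy" (pixels), "eye" and "attitude" of the camera in the world; the wrist camera has in their place "T_tool_cam" (4x4, takes a point from camera to tool coordinates, whose origin is the TCP and whose axes are the tool frame's). Camera axes: x right, y up, looking along -z (the intrinsics and any distortion apply to the point x, -y, -z); pixel columns grow to the right and rows downward; lengths in m; the calibration is good to about 2 mm. A picture is of the moment at which its call begins: read the wrist's pose just before it. camera_info takes no time and is no camera call.
- arm.job_done(): hands the job in, once; it reports no verdict.
The state is a dict: "t": time; "q": joint angles; "qd": joint speeds; "joint_efforts": joint torques, N m; "eef_pos": TCP position; "ee_rot": TCP orientation; "force": force on the tool from outside, world axes, zero at the start; "moment": the same for the moment, N m; "width": finger opening in m.
Only numpy, scipy, OpenCV 4.12 (cv2) and the standard library are available. Lean on these libraries where they do the work, as an engineer would, in place of code of your own. Each camera call takes 0.05 s, during which the arm holds its last target.

## Working session

There is one attempt and no reset: what is moved stays moved. The work goes in short steps, Python scripts to look and compute and a tool call to move; the robot and the scene stay as the last step left them, time stands still between calls to the robot, and variables do not carry over. Pictures are saved under pics/ and viewed, and the job is handed in when it is done.

Besides the shell and the picture viewer there is one more tool, called after "Emit:" by a JSON object that holds its "api" and its "payload". apply_moves: Moves the arm, as the interface text tells. Its arguments: {"type":"object","properties":{"commands":{"type":"array","items":{"type":"object","properties":{"dx":{"type":"number"},"dy":{"type":"number"},"dz":{"type":"number"},"spin":{"type":"number"},"hand":{"type":"number"}}}},"grip_force":{"type":"number"}},"required":["commands"]}

```bash
mkdir -p pics; cat > h.py <<'E'
import numpy as np, cv2
from station import status, viewer, arm
def grab(n,f):
    im=viewer.grab_frame(n); cv2.imwrite('pics/'+f,im[:,:,::-1]); return im
E
python3 - <<'E'
from h import *
s=status.get_state()
for k in s: print(k,np.round(s[k],4))
for n in ['side','top','wrist']:
    print(n,viewer.camera_info(n)); grab(n,n+'0.png')
E
```

```text
t 0.0
q [ 1.4751e+00  3.5940e-01  1.1100e-02 -3.0000e-04 -1.2241e+00 -2.8810e-01]
qd [ 0.0008 -0.0013  0.0009 -0.0007 -0.0011 -0.0014]
joint_efforts [ 2.10000e-03 -5.82705e+01  2.93065e+01  6.99730e+00  7.00000e-03
 -2.00000e-04]
eef_pos [0.2527 0.6257 0.4037]
ee_rot [ 1.6622  1.5691 -1.8633]
force [-1.0331 -0.5068 -0.2103]
moment [0.0001 0.0432 0.0246]
width 0.0875
side {'fx': 484.8889510235325, 'fy': 484.8889510235325, 'cx': 256.47877122900235, 'cy': 197.94321224280526, 'eye': array([ 0.29012552, -0.8119995 ,  1.13029355]), 'attitude': array([ 0.72443457, -0.00407145, -0.20580394])}
top {'fx': 487.5346569985968, 'fy': 487.5346569985968, 'cx': 256.64738333439766, 'cy': 195.97604415540073, 'eye': array([0.09355509, 0.09507082, 1.89788065]), 'attitude': array([ 0.21246778, -0.00216541, -1.56776166])}
wrist {'fx': 333.10714412392, 'fy': 333.10714412392, 'cx': 255.27674901581753, 'cy': 193.6572517699538, 'T_tool_cam': array([[ 1.50671363e-04,  2.73709829e-01, -9.61812303e-01,
         1.96835327e-02],
       [ 9.99999947e-01,  2.35114834e-04,  2.23561911e-04,
         8.68477082e-05],
       [ 2.87327433e-04, -9.61812286e-01, -2.73709779e-01,
        -7.33382083e-02],
       [ 0.00000000e+00,  0.00000000e+00,  0.00000000e+00,
         1.00000000e+00]])}
```

View pics/top0.png

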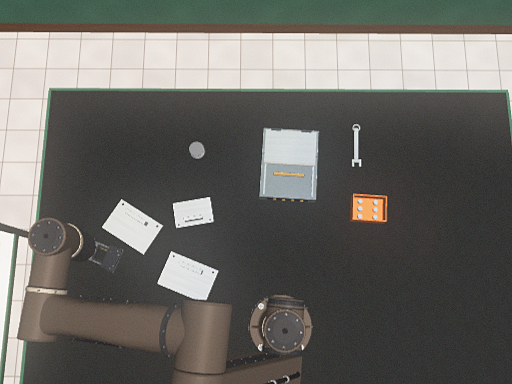

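View pics/side0.png

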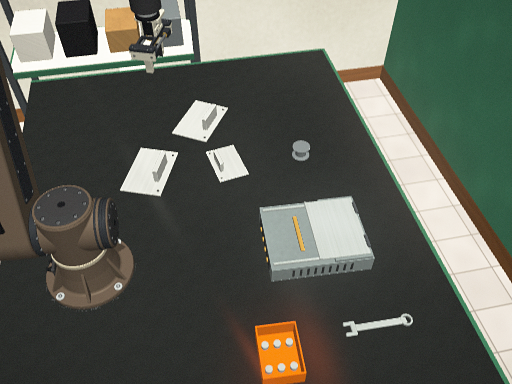

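View pics/wrist0.png

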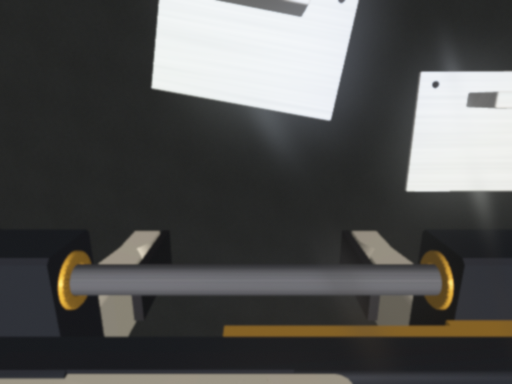

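```bash
cat >> h.py <<'E'
from scipy.spatial.transform import Rotation as R
def cam(n,s=None):
    c=viewer.camera_info(n)
    if 'eye' in c: return c, R.from_euler('xyz',c['attitude']).as_matrix(), np.array(c['eye'])
    s=s or status.get_state()
    T=np.eye(4);T[:3,:3]=R.from_euler('xyz',s['ee_rot']).as_matrix();T[:3,3]=s['eef_pos'];T=T@c['T_tool_cam']
    return c,T[:3,:3],T[:3,3]
def cast(n,uv,z,s=None):
    c,Rm,e=cam(n,s); uv=np.atleast_2d(uv).astype(float)
    d=np.c_[(uv[:,0]-c['cx'])/c['fx'],-(uv[:,1]-c['cy'])/c['fy'],-np.ones(len(uv))]@Rm.T
    return e+d*((z-e[2])/d[:,2])[:,None]
def proj(n,P,s=None):
    c,Rm,e=cam(n,s); p=(np.atleast_2d(P)-e)@Rm
    return np.c_[c['cx']-c['fx']*p[:,0]/p[:,2], c['cy']+c['fy']*p[:,1]/p[:,2]]
E
python3 - <<'E'
from h import *
for n in ['top','side']:
    im=cv2.imread(f'pics/{n}0.png'); m=(im.min(2)>175).astype(np.uint8)
    if n=='side': m=(im.min(2)>150).astype(np.uint8)
    cs,_=cv2.findContours(m,cv2.RETR_EXTERNAL,cv2.CHAIN_APPROX_NONE)
    for c in cs:
        if cv2.contourArea(c)<300: continue
        r=cv2.minAreaRect(c)
        x,y=r[0]
        if n=='top' and not(90<x<230 and 190<y<310): continue
        if n=='side' and not(110<x<260 and 90<y<200): continue
        q=cv2.approxPolyDP(cv2.convexHull(c),5,True)[:,0]
        P=cast(n,q,.004)[:,:2]
        print(n,np.round(r[0]),'corners',q.tolist());print(np.round(P,3).tolist(),np.round(np.linalg.norm(P-np.roll(P,-1,0),axis=1),3))
t=cv2.imread('pics/top0.png')
cv2.imwrite('pics/a.png',cv2.resize(t[185:310,90:230],None,fx=5,fy=4.7,interpolation=cv2.INTER_CUBIC))
cv2.imwrite('pics/b.png',cv2.resize(t[115:210,240:340],None,fx=6,fy=6,interpolation=cv2.INTER_CUBIC))
t=cv2.imread('pics/side0.png')
cv2.imwrite('pics/c.png',cv2.resize(t[180:290,240:390],None,fx=5,fy=5,interpolation=cv2.INTER_CUBIC))
cv2.imwrite('pics/d.png',cv2.resize(t[90:205,110:260],None,fx=5,fy=5,interpolation=cv2.INTER_CUBIC))
E
```

```text
top [187. 277.] corners [[217, 270], [205, 299], [158, 283], [171, 251]]
[[0.21, 0.244], [0.101, 0.287], [0.16, 0.468], [0.283, 0.424]] [0.118 0.191 0.13  0.194]
top [132. 226.] corners [[121, 199], [162, 225], [143, 254], [102, 227]]
[[0.488, 0.63], [0.384, 0.463], [0.271, 0.532], [0.376, 0.698]] [0.197 0.133 0.196 0.131]
top [193. 212.] corners [[209, 197], [212, 221], [176, 227], [173, 203]]
[[0.497, 0.281], [0.401, 0.267], [0.377, 0.408], [0.473, 0.423]] [0.097 0.143 0.097 0.144]
side [149. 171.] corners [[177, 152], [160, 195], [120, 190], [140, 148]]
[[0.277, 0.42], [0.206, 0.235], [0.085, 0.282], [0.156, 0.465]] [0.198 0.13  0.197 0.13 ]
side [227. 163.] corners [[233, 145], [248, 174], [220, 181], [206, 152]]
[[0.469, 0.416], [0.493, 0.27], [0.399, 0.257], [0.373, 0.4]] [0.149 0.095 0.145 0.097]
side [200. 120.] corners [[195, 100], [227, 107], [206, 141], [172, 133]]
[[0.372, 0.692], [0.483, 0.627], [0.381, 0.455], [0.27, 0.521]] [0.129 0.2   0.129 0.2  ]
```

View pics/a.png

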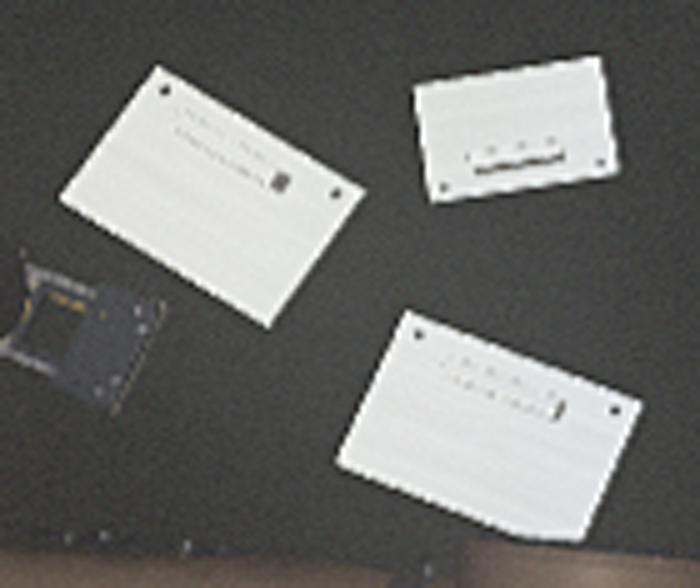

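View pics/b.png

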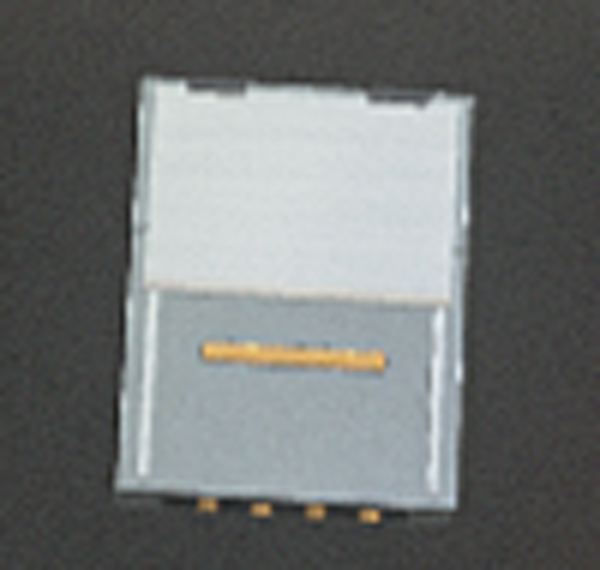

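View pics/c.png

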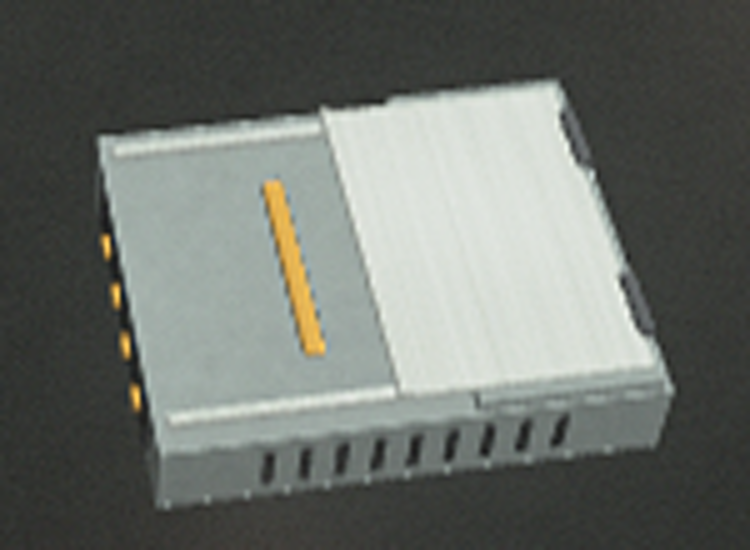

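View pics/d.png

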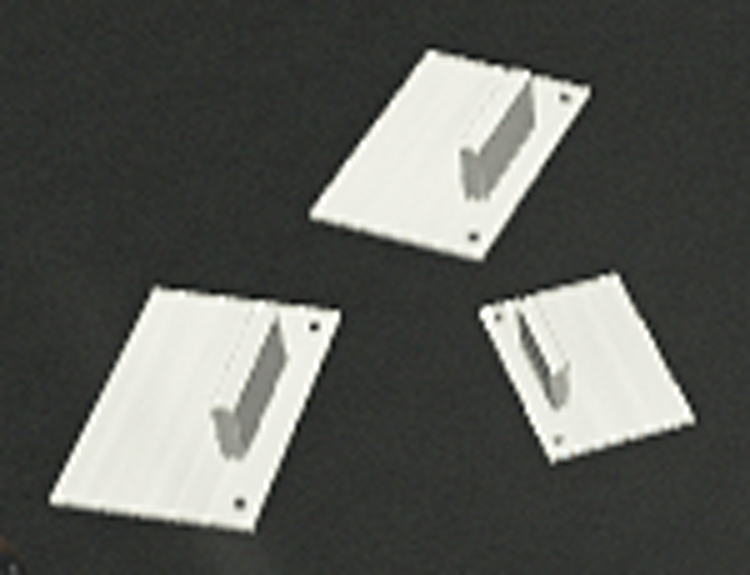

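```bash
python3 - <<'E'
from h import *
for n,(x0,x1,y0,y1) in {'top':(265,310,165,185),'side':(288,310,210,255)}.items():
    im=cv2.imread(f'pics/{n}0.png'); hsv=cv2.cvtColor(im,cv2.COLOR_BGR2HSV)
    m=((hsv[...,1]>90)&(hsv[...,2]>90)).astype(np.uint8); k=np.zeros_like(m);k[y0:y1,x0:x1]=1;m*=k
    c=max(cv2.findContours(m,cv2.RETR_EXTERNAL,cv2.CHAIN_APPROX_NONE)[0],key=cv2.contourArea)
    r=cv2.minAreaRect(c);b=cv2.boxPoints(r)
    P=cast(n,b,.065);print(n,'bar ctr',P.mean(0)[:2]*1000)
    e=P-np.roll(P,-1,0);l=np.linalg.norm(e,axis=1);i=l.argmax();d=e[i][:2]; d=d if d[1]>0 else -d
    print(l,'yaw',np.degrees(np.arctan2(-d[0],d[1])))
# deck near corners hand-read from crops
print('top near corners',cast('top',[(240+118/6,115+490/6),(240+456/6,115+507/6)],.06)[:,:2])
print('top far',cast('top',[(240+145/6,115+78/6),(240+473/6,115+97/6)],.06)[:,:2])
print('side near',cast('side',[(240+100/5,180+138/5),(240+157/5,180+452/5)],.06)[:,:2])
s=status.get_state();print(R.from_euler('xyz',s['ee_rot']).as_matrix().round(3))
E
```

```text
top bar ctr [576.63290695 -31.28028588]
[0.00945308 0.11318124 0.0094456  0.11306268] yaw -4.524844026897756
side bar ctr [573.32995019 -38.05381872]
[0.01163514 0.12105583 0.01093343 0.12073686] yaw -3.4304601657754934
top near corners [[ 0.48735761  0.08064562]
 [ 0.47695649 -0.13634392]]
top far [[ 0.76664824  0.06323524]
 [ 0.75421453 -0.15387621]]
side near [[ 0.49030589  0.07566863]
 [ 0.47452599 -0.14011971]]
[[-0.    -0.375 -0.927]
 [-0.001 -0.927  0.375]
 [-1.     0.001 -0.   ]]
```

The top and side views show the three panels. The 97×145 mm one near (0.435, 0.34) is the target, with its front edge facing roughly +x. The case is at about yaw −3.5°, with its bar near (0.575, −0.035). I'll move above the panel.

Emit:
{"api": "apply_moves", "payload": {"commands": [{"dx":26,"dy":-48,"dz":-8,"spin":-9.7},{"dx":26,"dy":-48,"dz":-8,"spin":-9.7},{"dx":26,"dy":-48,"dz":-8,"spin":-9.7},{"dx":26,"dy":-48,"dz":-8,"spin":-9.7},{"dx":26,"dy":-48,"dz":-8,"spin":-9.7}], "grip_force": 60}}

```text
invalid input at $.commands[0]: expected keys dx, dy, dz, spin, hand
```

Emit:
{"api": "apply_moves", "payload": {"commands": [{"dx":26,"dy":-48,"dz":-8,"spin":-9.7},{"hand":0},{},{},{}]}}

```text
invalid input at $.commands[0]: expected keys dx, dy, dz, spin, hand
```

```bash
python3 - <<'E'
from h import *
import pickle
s=status.get_state();pickle.dump(s,open('s1.pkl','wb'))
im=grab('wrist','w1.png')
print(s['t'],s['eef_pos'],s['width']);print(R.from_euler('xyz',s['ee_rot']).as_matrix().round(4))
m=cv2.inRange(im,(150,)*3,(255,)*3)
for c in cv2.findContours(m,cv2.RETR_EXTERNAL,cv2.CHAIN_APPROX_NONE)[0]:
    if cv2.contourArea(c)>2000:
        q=cv2.approxPolyDP(cv2.convexHull(c),6,True)[:,0]; print(q.tolist(),cast('wrist',q,.004,s)[:,:2].round(3).tolist())
E
```

```text
0.15 [0.2526926  0.62577964 0.40392791] 0.08751784466142423
[[-4.000e-04 -3.745e-01 -9.272e-01]
 [-1.200e-03 -9.272e-01  3.745e-01]
 [-1.000e+00  1.300e-03 -1.000e-04]]
[[511, 71], [511, 190], [407, 190], [420, 73]] [[0.244, 0.332], [0.111, 0.356], [0.157, 0.47], [0.279, 0.423]]
[[358, 0], [329, 120], [152, 87], [159, 0]] [[0.371, 0.464], [0.269, 0.53], [0.374, 0.697], [0.447, 0.652]]
```

View pics/w1.png

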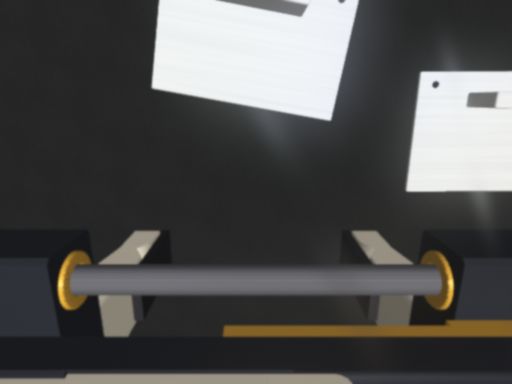

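All keys are required in each row, so nothing moved. I'll send it again with every key.

Emit:
{"api": "apply_moves", "payload": {"commands": [{"dx":26,"dy":-48,"dz":-8,"spin":-9.7,"hand":0},{"dx":26,"dy":-48,"dz":-8,"spin":-9.7,"hand":0},{"dx":26,"dy":-48,"dz":-8,"spin":-9.7,"hand":0},{"dx":26,"dy":-48,"dz":-8,"spin":-9.7,"hand":0},{"dx":26,"dy":-48,"dz":-8,"spin":-9.7,"hand":0}], "grip_force": 60}}

```text
t: 0.82
eef_pos: [0.3833, 0.3842, 0.3645]
ee_rot: [-0.858, 1.571, 1.048]
force: [-0.6, 0.6, 0.7]
width: 0.0876
```

Emit:
{"api": "apply_moves", "payload": {"commands": [{"dx":26,"dy":-48,"dz":-8,"spin":-9.7,"hand":0},{"dx":0,"dy":0,"dz":0,"spin":0,"hand":0},{"dx":0,"dy":0,"dz":0,"spin":0,"hand":0},{"dx":0,"dy":0,"dz":0,"spin":0,"hand":0},{"dx":0,"dy":0,"dz":0,"spin":0,"hand":0}]}}

```text
t: 1.45
eef_pos: [0.4084, 0.3387, 0.3567]
ee_rot: [-0.437, 1.571, 1.306]
force: [-0.3, 0.3, -0.0]
width: 0.0879
```

```bash
python3 - <<'E'
from h import *
import pickle
s=status.get_state();pickle.dump(s,open('s1.pkl','wb'))
im=grab('wrist','w2.png')
print(s['t'],s['eef_pos'],s['width']);print(R.from_euler('xyz',s['ee_rot']).as_matrix().round(4))
m=cv2.inRange(im,(150,)*3,(255,)*3)
for c in cv2.findContours(m,cv2.RETR_EXTERNAL,cv2.CHAIN_APPROX_NONE)[0]:
    if cv2.contourArea(c)>2000:
        q=cv2.approxPolyDP(cv2.convexHull(c),6,True)[:,0]; print(q.tolist(),cast('wrist',q,.004,s)[:,:2].round(3).tolist())
E
```

```text
1.45 [0.40838834 0.33874802 0.35666427] 0.0878624672624335
[[ 0.000e+00 -9.851e-01 -1.720e-01]
 [ 1.000e-04 -1.720e-01  9.851e-01]
 [-1.000e+00 -0.000e+00  1.000e-04]]
[[314, 324], [206, 335], [247, 295], [279, 295]] [[0.309, 0.504], [0.432, 0.541], [0.393, 0.479], [0.357, 0.473]]
[[511, 131], [511, 229], [416, 264], [395, 261], [380, 234], [474, 113]] [[0.167, 0.253], [0.128, 0.351], [0.215, 0.409], [0.239, 0.409], [0.264, 0.381], [0.209, 0.243]]
[[279, 97], [277, 240], [186, 240], [176, 98]] [[0.399, 0.261], [0.372, 0.407], [0.469, 0.424], [0.496, 0.279]]
```

View pics/w2.png

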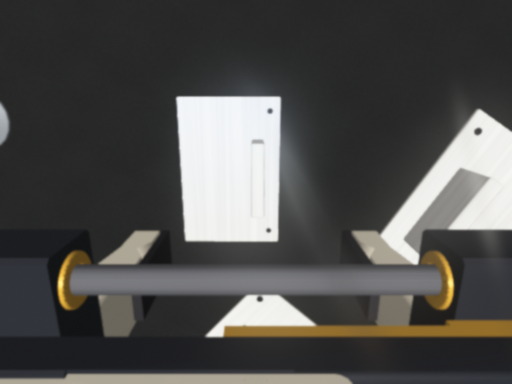

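Emit:
{"api": "apply_moves", "payload": {"commands": [{"dx":-2,"dy":-1,"dz":-45,"spin":0.3,"hand":0},{"dx":0,"dy":0,"dz":-45,"spin":0,"hand":0},{"dx":0,"dy":0,"dz":-45,"spin":0,"hand":0.3},{"dx":0,"dy":0,"dz":-33,"spin":0,"hand":0.5},{"dx":0,"dy":0,"dz":0,"spin":0,"hand":0.5}]}}

```text
t: 2.12
eef_pos: [0.406, 0.3364, 0.1865]
ee_rot: [2.425, 1.565, -2.11]
force: [-0.4, -0.2, 0.7]
width: 0.0629
```

```bash
python3 - <<'E'
from h import *
s=status.get_state();print(s['t'],s['eef_pos'],s['width'])
im=grab('wrist','w3.png')
E
```

```text
2.125 [0.4060257  0.33644332 0.18651486] 0.06294159697734751
```

View pics/w3.png

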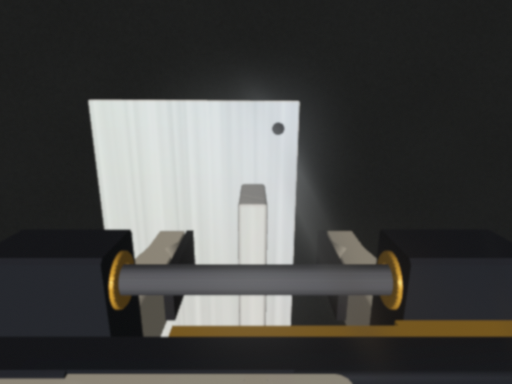

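The rib (columns 238–267) sits centred between the fingers. I'll lower the last few mm and close.

Emit:
{"api": "apply_moves", "payload": {"commands": [{"dx":0,"dy":0,"dz":-3,"spin":0,"hand":0.5},{"dx":0,"dy":0,"dz":0,"spin":0,"hand":1},{"dx":0,"dy":0,"dz":0,"spin":0,"hand":1},{"dx":0,"dy":0,"dz":0,"spin":0,"hand":1},{"dx":0,"dy":0,"dz":0,"spin":0,"hand":1}], "grip_force": 60}}

```text
t: 2.8
eef_pos: [0.4068, 0.3369, 0.1859]
ee_rot: [-0.771, 1.57, 0.976]
force: [-0.9, -0.2, 2.2]
width: 0.0117
```

```bash
python3 - <<'E'
from h import *
s=status.get_state();print(s['t'],s['eef_pos'],s['width'],s['force'],s['moment'],s['q'])
E
```

```text
2.8 [0.40680378 0.33686987 0.18593916] 0.011676900059247283 [-0.94438088 -0.15846823  2.246076  ] [ 0.04406316  0.29905283 -0.15530836] [ 1.06327959e+00  3.70334991e-01 -5.67317512e-01  5.25690810e-05
 -6.32787727e-01 -8.86961359e-01]
```

Gripped at width 11.7 mm, but the tips are 4 mm above the sheet. I'll regrip lower for a stiffer hold.

Emit:
{"api": "apply_moves", "payload": {"commands": [{"dx":0,"dy":0,"dz":0,"spin":0,"hand":0.75},{"dx":0,"dy":0,"dz":-2,"spin":0,"hand":0.75},{"dx":0,"dy":0,"dz":-1.4,"spin":0,"hand":0.75},{"dx":0,"dy":0,"dz":0,"spin":0,"hand":1},{"dx":0,"dy":0,"dz":0,"spin":0,"hand":1}], "grip_force": 60}}

```text
t: 3.42
eef_pos: [0.4068, 0.337, 0.1824]
ee_rot: [-0.832, 1.57, 0.916]
force: [-1.4, -0.9, 4.2]
width: 0.0118
```

Emit:
{"api": "apply_moves", "payload": {"commands": [{"dx":0,"dy":0,"dz":0,"spin":0,"hand":1},{"dx":0,"dy":0,"dz":0,"spin":0,"hand":1},{"dx":0,"dy":0,"dz":4,"spin":0,"hand":1},{"dx":0,"dy":0,"dz":30,"spin":0,"hand":1},{"dx":0,"dy":0,"dz":50,"spin":0,"hand":1}]}}

```text
t: 4.05
eef_pos: [0.4061, 0.336, 0.2652]
ee_rot: [2.357, 1.565, -2.179]
force: [1.0, 0.9, -0.9]
width: 0.0119
```

```bash
python3 - <<'E'
from h import *
s=status.get_state();print(s['t'],s['eef_pos'],s['width'],s['force'],s['moment'],s['q'])
im=grab('wrist','w4.png')
E
```

```text
4.05 [0.40612015 0.3359602  0.26523772] 0.011859646184097015 [ 1.03140325  0.93009929 -0.89939874] [ 0.28086733 -0.13300787  0.00055825] [ 1.06335458e+00  2.56244762e-01 -4.92183273e-01 -7.62398518e-04
 -8.27899527e-01 -8.86814314e-01]
```

View pics/w4.png

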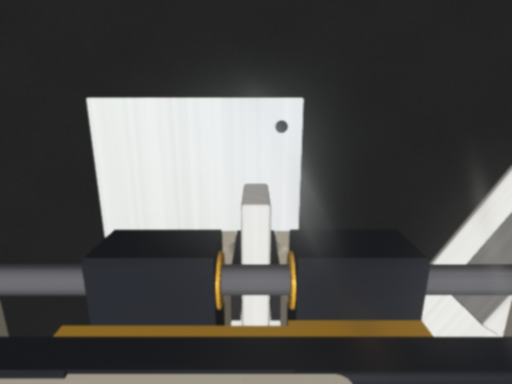

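Emit:
{"api": "apply_moves", "payload": {"commands": [{"dx":8,"dy":-20,"dz":40,"spin":-1.7,"hand":1},{"dx":14,"dy":-45,"dz":25,"spin":-1.7,"hand":1},{"dx":14,"dy":-45,"dz":0,"spin":-1.7,"hand":1},{"dx":14,"dy":-45,"dz":0,"spin":-1.7,"hand":1},{"dx":14,"dy":-45,"dz":0,"spin":-1.7,"hand":1}]}}

```text
t: 4.72
eef_pos: [0.4706, 0.1352, 0.331]
ee_rot: [1.531, 1.57, 3.129]
force: [1.7, 0.5, -1.3]
width: 0.0113
```

Emit:
{"api": "apply_moves", "payload": {"commands": [{"dx":14,"dy":-45,"dz":0,"spin":-1.7,"hand":1},{"dx":14,"dy":-45,"dz":0,"spin":-1.7,"hand":1},{"dx":14,"dy":-45,"dz":0,"spin":-1.8,"hand":1},{"dx":9,"dy":-33,"dz":0,"spin":0,"hand":1},{"dx":0,"dy":0,"dz":0,"spin":0,"hand":1}]}}

```text
t: 5.35
eef_pos: [0.5216, -0.0331, 0.3305]
ee_rot: [1.819, 1.569, -2.96]
force: [-1.1, 0.4, -1.7]
width: 0.0114
```

```bash
python3 - <<'E'
from h import *
import pickle
s=status.get_state();pickle.dump(s,open('s5.pkl','wb'))
print(s['t'],s['eef_pos'],s['width'],s['force'],s['q']);print(R.from_euler('xyz',s['ee_rot']).as_matrix().round(4))
im=grab('wrist','w5.png');grab('side','side5.png');grab('top','top5.png')
E
```

```text
5.35 [ 0.52162137 -0.03313303  0.33045089] 0.011438974998821207 [-1.12138488  0.38249191 -1.69775679] [ 3.12214245e-01  1.72809728e-01 -4.25198491e-01 -2.66592123e-04
 -9.74470984e-01 -3.78026210e-01]
[[-1.700e-03 -9.978e-01  6.590e-02]
 [-3.000e-04  6.590e-02  9.978e-01]
 [-1.000e+00  1.600e-03 -4.000e-04]]
```

View pics/w5.png

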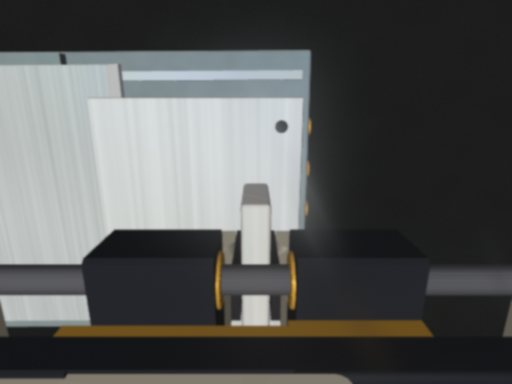

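View pics/side5.png

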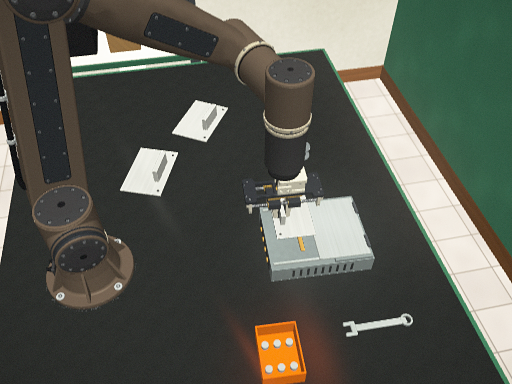

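```bash
python3 - <<'E'
from h import *
t=cv2.imread('pics/w5.png')
cv2.imwrite('pics/e.png',cv2.resize(t[40:240,0:160],None,fx=3.7,fy=3,interpolation=cv2.INTER_CUBIC))
cv2.imwrite('pics/f.png',cv2.resize(t[40:240,200:330],None,fx=4,fy=3,interpolation=cv2.INTER_CUBIC))
E
```

```text
(no output)
```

View pics/e.png

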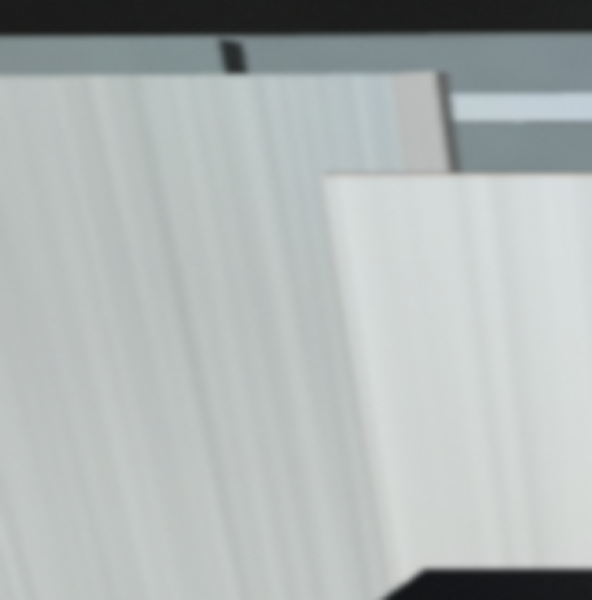

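View pics/f.png

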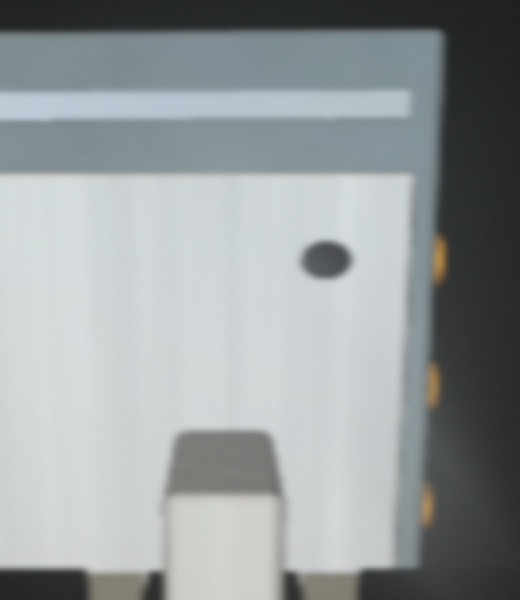

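```bash
python3 - <<'E'
from h import *
import pickle
s=pickle.load(open('s5.pkl','rb'))
c=lambda u,z:cast('wrist',u,z,s)[:,:2]*1000
ang=lambda P,o:np.degrees(np.arctan2(*(P[1]-P[0])[::-1]))-o
A=c([(310.7,50.3),(305,228)],.06);print('near edge',A,'yaw',ang(A,90))
B=c([(310.7,50.3),(0,52.3)],.06);print('right edge',B,'yaw',ang(B,0))
C=c([(118.9,64),(120.8,96.7)],.0765);print('hem',C)
P=c([(87.3,97.7),(104,230)],.152);print('front',P,ang(P,90))
Q=c([(87.3,97.7),(303.3,97.7)],.152);print('side',Q,ang(Q,180),np.linalg.norm(Q[0]-Q[1]))
Q2=c([(303.3,97.7),(298,229)],.152);print('back',Q2,ang(Q2,90))
# case estimate
for yaw in (-3.0,-3.5,-4.0):
    y=np.radians(yaw);ex=np.array([np.cos(y),np.sin(y)]);ey=np.array([-np.sin(y),np.cos(y)])
    o=A[0]+140*ex+110*ey
    print(yaw,'org',o,'bar',o-46*ex,'hem in case',[(np.dot(p-o,ex),np.dot(p-o,ey)) for p in C][:1])
y=np.radians(-3.7);ex=np.array([np.cos(y),np.sin(y)]);ey=np.array([-np.sin(y),np.cos(y)])
t=s['eef_pos'][:2]*1000
print('panel rel tcp (along,lat)',[(np.dot(p-t,ex).round(1),np.dot(p-t,ey).round(1)) for p in (*P,*Q2)])
# side & top deck corners
E
```

```text
near edge [[ 475.12289812 -136.679355  ]
 [ 482.4726421    -4.11034281]] yaw -3.1732804192712507
right edge [[ 475.12289812 -136.679355  ]
 [ 691.49707286 -149.69325133]] yaw -3.4419272659157056
hem [[ 603.96122719 -134.67862819]
 [ 606.35612007 -114.13309456]]
front [[ 592.69634914 -112.3096749 ]
 [ 597.41955613  -47.50899481]] -4.168815936047309
side [[ 592.69634914 -112.3096749 ]
 [ 494.02089532 -105.7634739 ]] -3.795481896599739 98.89235528662002
back [[ 494.02089532 -105.7634739 ]
 [ 498.45680802  -41.42650595]] -3.9441939049298753
-3.0 org [620.68798818 -34.15714006] bar [574.75102958 -31.74968607] hem in case [(np.float64(-11.44294933792419), np.float64(-101.25913796310574))]
-3.5 org [621.57710925 -35.43132271] bar [575.66290852 -32.62308989] hem in case [(np.float64(-11.524121839343877), np.float64(-100.13761312217976))]
-4.0 org [622.45507727 -36.7132158 ] bar [576.56713096 -33.50441801] hem in case [(np.float64(-11.61507827630017), np.float64(-99.01683934019827))]
panel rel tcp (along,lat) [(np.float64(76.0), np.float64(-74.4)), (np.float64(76.6), np.float64(-9.5)), (np.float64(-22.9), np.float64(-74.3)), (np.float64(-22.6), np.float64(-9.8))]
```

Emit:
{"api": "apply_moves", "payload": {"commands": [{"dx":4.5,"dy":3.6,"dz":0,"spin":0.4,"hand":1},{"dx":0,"dy":0,"dz":-35,"spin":0,"hand":1},{"dx":0,"dy":0,"dz":-30,"spin":0,"hand":1},{"dx":0,"dy":0,"dz":-10,"spin":0,"hand":1},{"dx":0,"dy":0,"dz":0,"spin":0,"hand":1}]}}

```text
t: 6.12
eef_pos: [0.5265, -0.027, 0.2562]
ee_rot: [2.181, 1.57, -2.586]
force: [0.2, 0.8, -1.9]
width: 0.0122
```

```bash
python3 - <<'E'
from h import *
import pickle
s=status.get_state();pickle.dump(s,open('s6.pkl','wb'))
print(s['t'],s['eef_pos'],s['width'],s['force'],s['moment']);print(R.from_euler('xyz',s['ee_rot']).as_matrix().round(4))
im=grab('wrist','w6.png')
t=cv2.imread('pics/w6.png')
cv2.imwrite('pics/g.png',cv2.resize(t[0:260,0:400],None,fx=2,fy=2,interpolation=cv2.INTER_CUBIC))
E
```

```text
6.125 [ 0.52648736 -0.0269794   0.25618905] 0.012191681947441836 [ 0.2196761   0.7701999  -1.85418225] [ 0.05640672 -0.08027602 -0.00693545]
[[-8.000e-04 -9.985e-01  5.450e-02]
 [-5.000e-04  5.450e-02  9.985e-01]
 [-1.000e+00  8.000e-04 -5.000e-04]]
```

View pics/g.png

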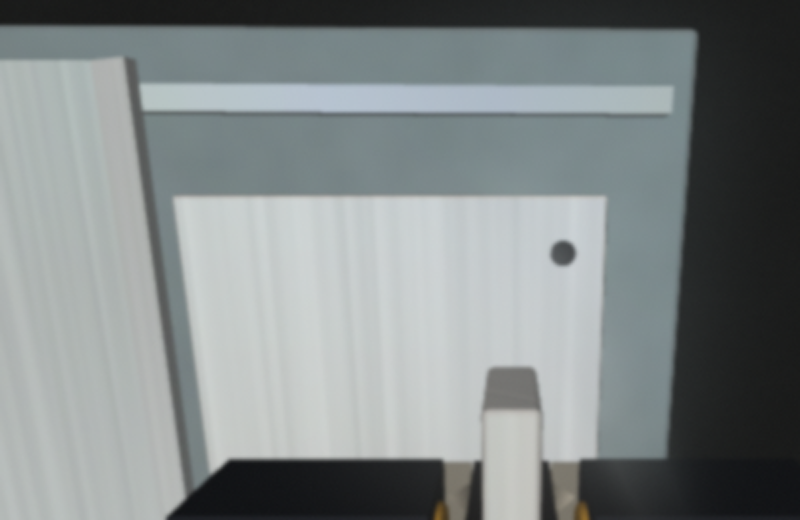

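```bash
python3 - <<'E'
from h import *
import pickle
s=pickle.load(open('s6.pkl','rb'))
c=lambda u,z:cast('wrist',np.array(u)/2.,z,s)[:,:2]*1000
y=np.radians(-3.4);ex=np.array([np.cos(y),np.sin(y)]);ey=np.array([-np.sin(y),np.cos(y)])
o=c([(696,31)],.06)[0]+140*ex+110*ey
f=lambda P:[(round(float(np.dot(p-o,ex)),1),round(float(np.dot(p-o,ey)),1)) for p in P]
print('org',o)
print('deck edge',f(c([(0,24),(666,458)],.06)))
print('rail inner top',f(c([(150,111),(670,113)],.066)))
print('panel corners',f(c([(174,197),(607,197),(208,470),(597,460)],.0778)))
print('hem',f(c([(127,58),(185,495)],.0765)))
print('tcp',f([s['eef_pos'][:2]*1000]))
E
```

```text
org [621.75180982 -35.0112215 ]
deck edge [(26.1, -110.7), (-140.3, -0.5)]
rail inner top [(-9.9, -90.9), (-133.7, -91.0)]
panel corners [(-18.7, -71.2), (-117.9, -71.7), (-18.5, -3.9), (-118.2, -7.0)]
hem [(-11.7, -100.5), (-11.0, 3.8)]
tcp [(-95.6, 2.4)]
```

Emit:
{"api": "apply_moves", "payload": {"commands": [{"dx":0,"dy":-3,"dz":-4,"spin":0,"hand":1},{"dx":0,"dy":0,"dz":-5,"spin":0,"hand":1},{"dx":0,"dy":0,"dz":-2,"spin":0,"hand":1},{"dx":0,"dy":0,"dz":-1.5,"spin":0,"hand":1},{"dx":0,"dy":0,"dz":0,"spin":0,"hand":1}]}}

```text
t: 6.8
eef_pos: [0.5265, -0.0306, 0.2443]
ee_rot: [-1.538, 1.57, -0.023]
force: [-1.8, -0.5, 6.4]
width: 0.0119
```

```bash
cat > m.py <<'E'
from h import *
import sys
s=status.get_state()
y=np.radians(-3.4);ex=np.array([np.cos(y),np.sin(y)]);ey=np.array([-np.sin(y),np.cos(y)])
o=np.array([621.6,-35.1]); p=s['eef_pos']*1000
Rm=R.from_euler('xyz',s['ee_rot']).as_matrix()
print('t',s['t'],'case',np.round([np.dot(p[:2]-o,ex),np.dot(p[:2]-o,ey)],1),'h',round(p[2]-242.4,2),'F',s['force'].round(1),'M',s['moment'].round(2),'w',s['width'],'x-axis',Rm[:,0].round(4),'yaw',round(np.degrees(np.arctan2(-Rm[1,1],-Rm[0,1])),2))
f=sys.argv[1]
grab('wrist','w'+f+'.png');t=cv2.imread('pics/w'+f+'.png')
cv2.imwrite('pics/g'+f+'.png',cv2.resize(t[0:260,0:400],None,fx=2,fy=2,interpolation=cv2.INTER_CUBIC))
if len(sys.argv)>2:
    grab('side','s'+f+'.png');t=cv2.imread('pics/s'+f+'.png');cv2.imwrite('pics/s'+f+'.png',cv2.resize(t[170:290,230:390],None,fx=5,fy=5,interpolation=cv2.INTER_CUBIC))
E
python3 m.py 7 s
```

```text
t 6.8 case [-95.2  -1.1] h 1.91 F [-1.8 -0.5  6.4] M [0.04 0.39 0.05] w 0.011888177031889675 x-axis [ 0.001 -0.    -1.   ] yaw -3.18
```

View pics/g7.png

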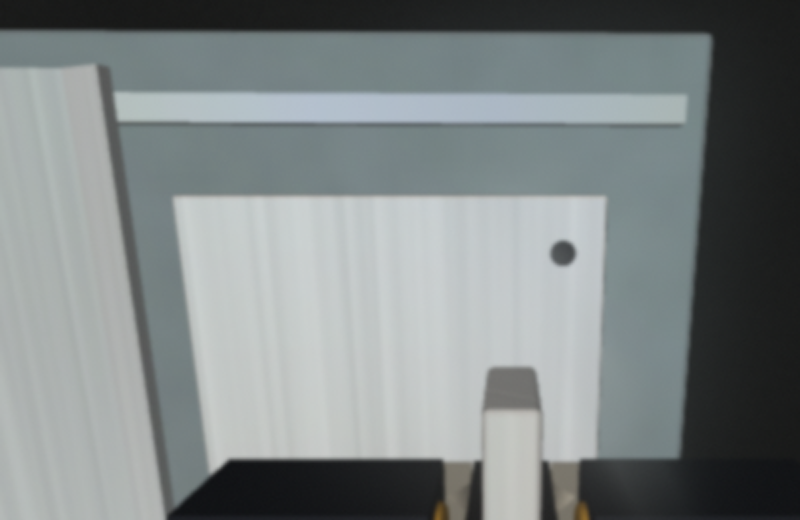

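View pics/s7.png

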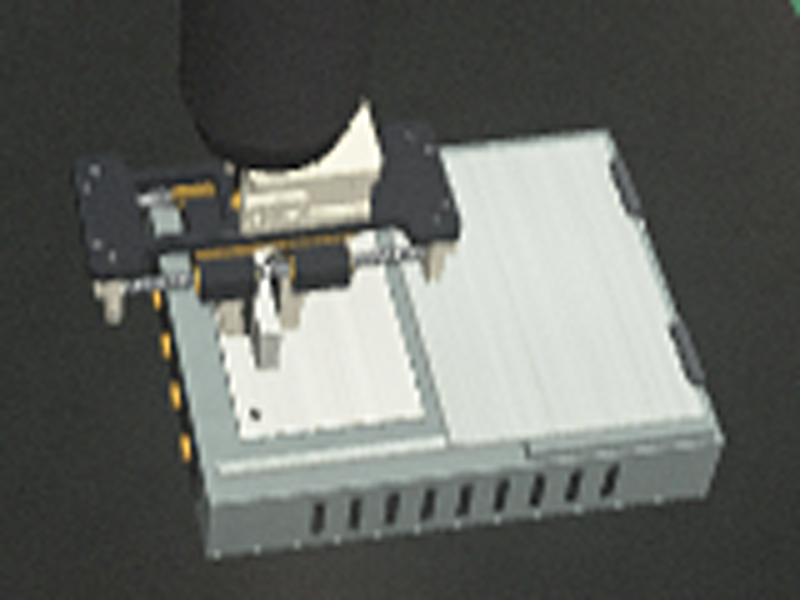

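Sitting on the bar at h≈1.9 mm with about 8 N and no visible pitch, so the sheet top is at about 6 mm, inside the 8 mm gap. I'll slide it in.

Emit:
{"api": "apply_moves", "payload": {"commands": [{"dx":4,"dy":-0.2,"dz":-0.4,"spin":-0.2,"hand":1},{"dx":5,"dy":-0.3,"dz":0,"spin":0,"hand":1},{"dx":5,"dy":-0.3,"dz":0,"spin":0,"hand":1},{"dx":5,"dy":-0.3,"dz":0,"spin":0,"hand":1},{"dx":3,"dy":-0.2,"dz":0,"spin":0,"hand":1}]}}

```text
t: 7.52
eef_pos: [0.5479, -0.032, 0.2436]
ee_rot: [1.869, 1.569, -2.903]
force: [-4.7, 0.4, 7.6]
width: 0.0115
```

```bash
python3 m.py 8 s
```

```text
t 7.525 case [-73.8  -1.3] h 1.22 F [-4.7  0.4  7.6] M [ 0.29  1.58 -0.02] w 0.01150653185854774 x-axis [-1.3e-03 -3.0e-04 -1.0e+00] yaw -3.4
```

View pics/g8.png

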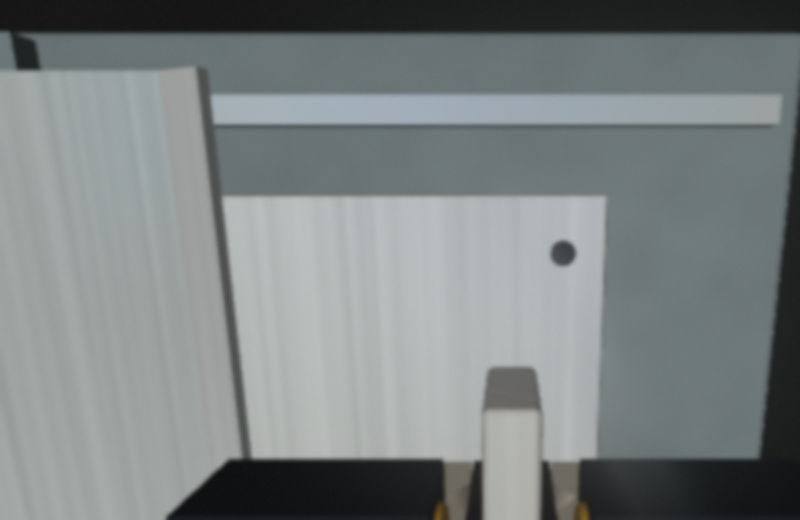

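View pics/s8.png

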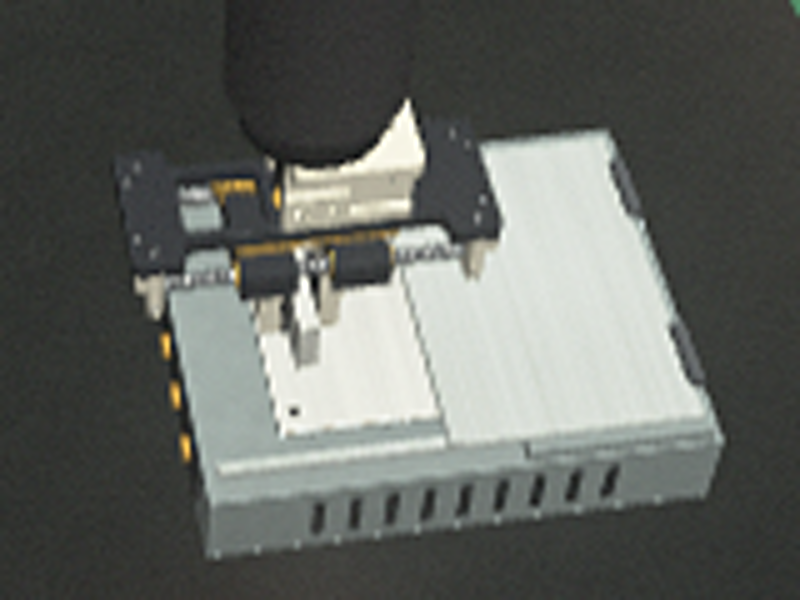

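The front edge is about 3 mm under the lip and the cover hasn't moved in either view. I'll continue.

Emit:
{"api": "apply_moves", "payload": {"commands": [{"dx":5,"dy":-0.3,"dz":0,"spin":0,"hand":1},{"dx":5,"dy":-0.3,"dz":0,"spin":0,"hand":1},{"dx":5,"dy":-0.3,"dz":0,"spin":0,"hand":1},{"dx":5,"dy":-0.3,"dz":0,"spin":0,"hand":1},{"dx":3,"dy":-0.2,"dz":0,"spin":0,"hand":1}]}}

```text
t: 8.25
eef_pos: [0.5708, -0.0334, 0.2436]
ee_rot: [1.869, 1.569, -2.903]
force: [-4.4, 1.0, 6.6]
width: 0.0117
```

```bash
python3 m.py 9
```

```text
t 8.25 case [-50.8  -1.4] h 1.23 F [-4.4  1.   6.6] M [0.28 1.7  0.01] w 0.011663143200297408 x-axis [-1.6e-03 -4.0e-04 -1.0e+00] yaw -3.4
```

View pics/g9.png

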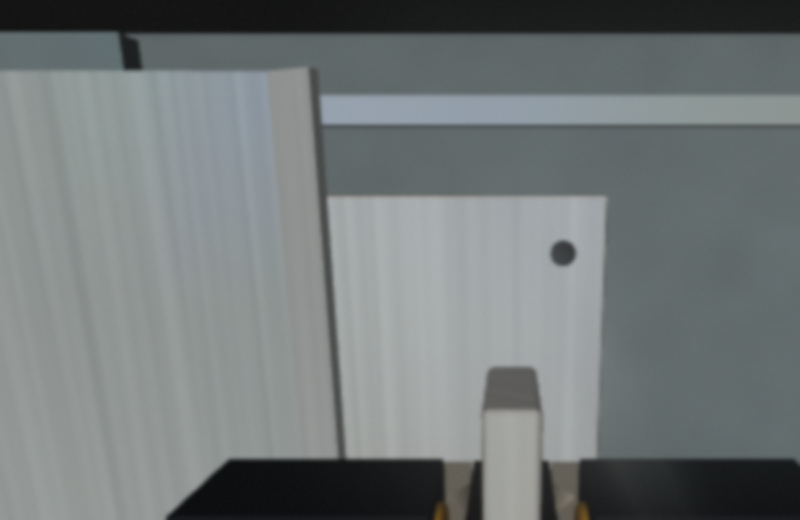

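Emit:
{"api": "apply_moves", "payload": {"commands": [{"dx":2,"dy":-0.1,"dz":0,"spin":0,"hand":1},{"dx":1,"dy":0,"dz":0,"spin":0,"hand":1},{"dx":1,"dy":0,"dz":0,"spin":0,"hand":1},{"dx":0.5,"dy":0,"dz":0,"spin":0,"hand":1},{"dx":0.5,"dy":0,"dz":0,"spin":0,"hand":1}]}}

```text
t: 8.93
eef_pos: [0.5755, -0.0336, 0.2436]
ee_rot: [1.901, 1.569, -2.871]
force: [-5.7, -0.5, 7.0]
width: 0.0121
```

```bash
python3 m.py 10
```

```text
t 8.925 case [-46.1  -1.2] h 1.22 F [-5.7 -0.5  7. ] M [0.08 1.71 0.  ] w 0.012109953837422352 x-axis [-1.9e-03 -5.0e-04 -1.0e+00] yaw -3.4
```

Emit:
{"api": "apply_moves", "payload": {"commands": [{"dx":0.6,"dy":0,"dz":0,"spin":0,"hand":1},{"dx":0.6,"dy":0,"dz":0,"spin":0,"hand":1},{"dx":0.6,"dy":0,"dz":0,"spin":0,"hand":1},{"dx":0,"dy":0,"dz":0,"spin":0,"hand":1},{"dx":0,"dy":0,"dz":0,"spin":0,"hand":1}]}}

```text
t: 9.6
eef_pos: [0.5763, -0.0336, 0.2433]
ee_rot: [1.757, 1.566, -3.015]
force: [-9.6, 1.6, 9.4]
width: 0.0117
```

```bash
python3 m.py 11
```

```text
t 9.6 case [-45.3  -1.2] h 0.9 F [-9.6  1.6  9.4] M [0.69 3.26 0.03] w 0.011716326657683506 x-axis [-4.4e-03 -6.0e-04 -1.0e+00] yaw -3.42
```

The stop is reached: Fx is rising and the position matches the predicted −45. I'll press down now with a little more forward push.

Emit:
{"api": "apply_moves", "payload": {"commands": [{"dx":0.5,"dy":0,"dz":-0.5,"spin":0,"hand":1},{"dx":0.5,"dy":0,"dz":-0.5,"spin":0,"hand":1},{"dx":0,"dy":0,"dz":-0.5,"spin":0,"hand":1},{"dx":0,"dy":0,"dz":0,"spin":0,"hand":1},{"dx":0,"dy":0,"dz":0,"spin":0,"hand":1}]}}

```text
t: 10.28
eef_pos: [0.5764, -0.0337, 0.2426]
ee_rot: [1.742, 1.565, -3.03]
force: [-17.5, 3.9, 20.8]
width: 0.0116
```

```bash
python3 m.py 12 s
```

```text
t 10.275 case [-45.2  -1.3] h 0.24 F [-17.5   3.9  20.8] M [1.38 5.57 0.05] w 0.01158485876872821 x-axis [-5.6e-03 -6.0e-04 -1.0e+00] yaw -3.42
```

View pics/g12.png

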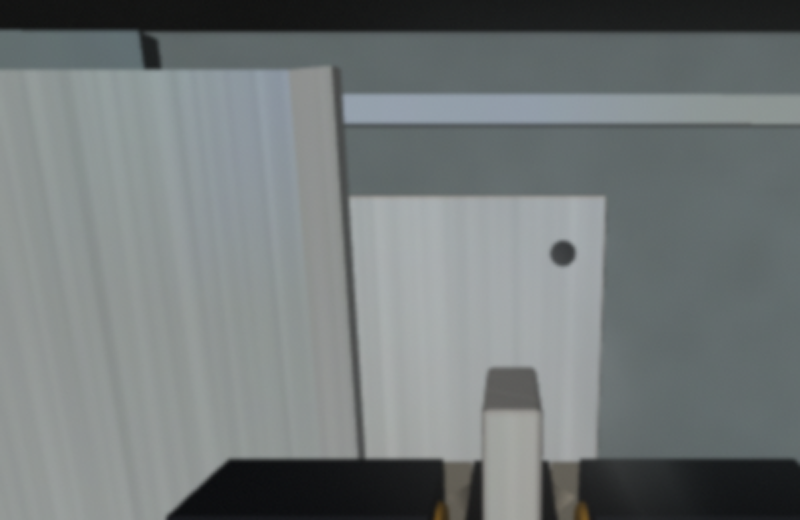

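View pics/s12.png

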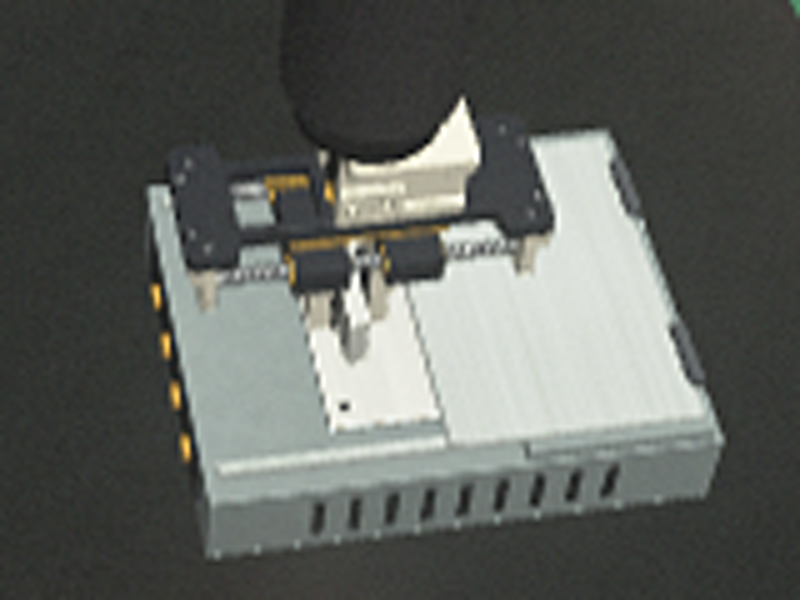

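Emit:
{"api": "apply_moves", "payload": {"commands": [{"dx":-0.5,"dy":0,"dz":0,"spin":0,"hand":1},{"dx":-0.5,"dy":0,"dz":-0.2,"spin":0,"hand":1},{"dx":-0.3,"dy":0,"dz":-0.3,"spin":0,"hand":1},{"dx":0,"dy":0,"dz":0,"spin":0,"hand":1},{"dx":0,"dy":0,"dz":0,"spin":0,"hand":1}]}}

```text
t: 11.0
eef_pos: [0.576, -0.0336, 0.2425]
ee_rot: [1.797, 1.567, -2.975]
force: [-13.9, 2.2, 18.8]
width: 0.0116
```

```bash
python3 m.py 13 s
```

```text
t 11.0 case [-45.6  -1.2] h 0.1 F [-13.9   2.2  18.8] M [0.93 4.35 0.07] w 0.011559972189308224 x-axis [-3.3e-03 -6.0e-04 -1.0e+00] yaw -3.4
```

Emit:
{"api": "apply_moves", "payload": {"commands": [{"dx":-0.4,"dy":0,"dz":-0.3,"spin":0,"hand":1},{"dx":-0.3,"dy":0,"dz":-0.3,"spin":0,"hand":1},{"dx":0,"dy":0,"dz":0,"spin":0,"hand":1},{"dx":0,"dy":0,"dz":0,"spin":0,"hand":1},{"dx":0,"dy":0,"dz":0,"spin":0,"hand":1}]}}

```text
t: 11.72
eef_pos: [0.5758, -0.0336, 0.2424]
ee_rot: [1.916, 1.569, -2.856]
force: [-12.8, 2.2, 21.5]
width: 0.0118
```

```bash
python3 m.py 14 s; python3 - <<'E'
from h import *
s=status.get_state()
t=cv2.imread('pics/w14.png');cv2.imwrite('pics/k.png',cv2.resize(t[20:240,130:340],None,fx=3.6,fy=2.7,interpolation=cv2.INTER_CUBIC))
E
```

```text
t 11.725 case [-45.8  -1.3] h 0.01 F [-12.8   2.2  21.5] M [0.78 4.18 0.05] w 0.011779221998116205 x-axis [-2.e-03 -6.e-04 -1.e+00] yaw -3.38
```

View pics/k.png

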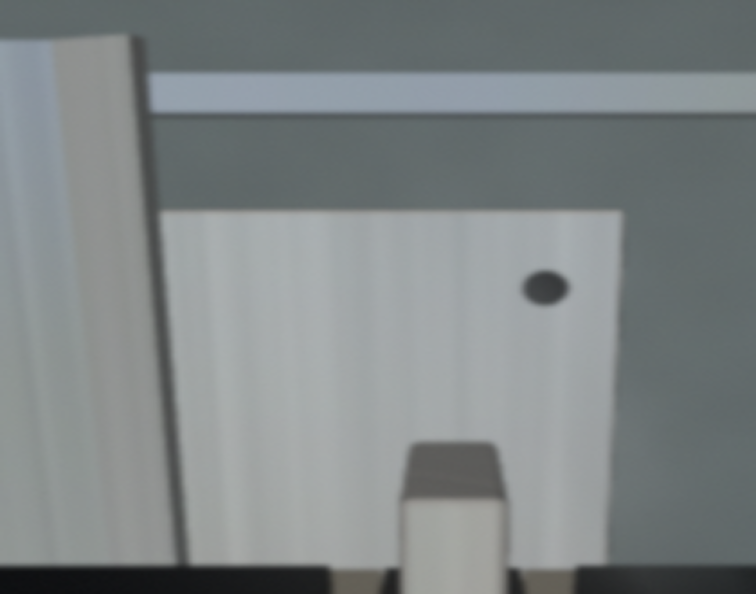

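View pics/s14.png

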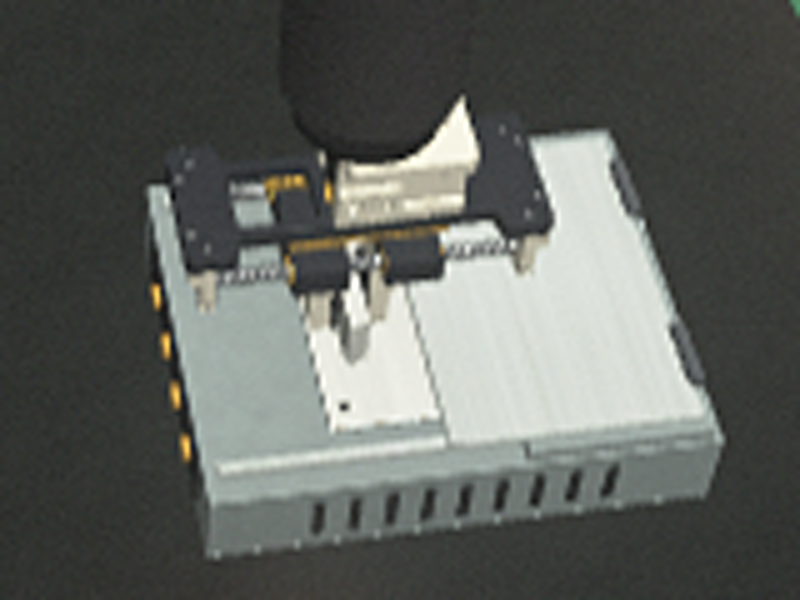

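```bash
python3 - <<'E'
from h import *
s=status.get_state()
y=np.radians(-3.4);ex=np.array([np.cos(y),np.sin(y)]);ey=np.array([-np.sin(y),np.cos(y)]);o=np.array([621.6,-35.1])
g=lambda x,yy:(130+x/3.6,20+yy/2.7)
f=lambda U,z:[(round(float(np.dot(p-o,ex)),1),round(float(np.dot(p-o,ey)),1)) for p in cast('wrist',U,z,s)[:,:2]*1000]
print('back edge',f([g(622,212),g(607,565)],.064),'hem',f([g(132,37)],.0765),'rail inner',f([g(400,112)],.066))
E
```

```text
back edge [(-68.4, -75.3), (-68.8, -11.0)] hem [(-11.0, -100.3)] rail inner [(-40.4, -90.9)]
```

```bash
python3 - <<'E'
from h import *
print(arm.job_done())
s=status.get_state();print(s['t'],s['eef_pos'],s['force'])
E
```

```text
the job is handed in; nothing more can be done
None
the job is handed in; nothing more can be done
```

The panel is home under the cover and I handed the job in at about 11.8 s of the 38 s, with the arm still gripping the rib and pressing the panel down.

I picked out the 100×150 mm panel of the three and gripped its rib at 60 N. I laid it between the rails on the sprung bar, slid it under the cover until it stopped at the ledge, and pressed it down.

| Last check | Reading |
|---|---|
| Panel height above the deck, from arm height | about 0 mm |
| Downward press (the bar needs 10 N) | about 22 N |
| Forward push against the stop | about 13 N |
| Panel back edge, in case x | −68.6 mm (−68 nominal) |
| Sideways offset | under 1 mm |
| Panel turn relative to the case | under 1° |
| Cover lip, in case x | −11.0 mm (−11.5 measured before insertion) |

- **Cover:** it looked shut in every picture and its hem edge did not move measurably.
- **Other objects:** I did not touch them.
- **Home position:** the 0.6 mm gap at the back edge is within camera error. I take the panel as fully home because the tool stopped moving while the forward force kept rising.
- **Tilt:** pushing against the stop tilted the tool nose-down by about 0.3°. I backed the push off and it fell to about 0.1°.
- **Not checked:** I did not see the bar directly at the end, because the panel covers it. That it is fully down is inferred from the height and force.

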